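# Touch-down check of a capped package, then show it to the inspection camera

### The arm

A 6-joint arm with a two-finger parallel gripper is mounted at the origin on the work surface. World frame = base frame: x ahead of the robot, y to its left, z up, the work surface at z = 0. Lengths are in mm, angles in rad, forces in N, time in s.
With the tool pointing down it reaches from about 400 to 925 mm from the base axis. Payload 12.5 kg.
Tool frame: the origin (TCP) lies midway between the tips of the shut fingers; the grasp point (between the pads) lies 19 mm behind it; z points along the fingers, y is the line along which they close (so a half turn about z gives the same grasp; the last joint's range is limited). The gripper opens to 95 mm and grips with 3 to 60 N. Pads are 20 mm wide; open, the fingers measure 119 mm over their backs; the gripper's body (75 mm by 180 mm) begins 59 mm behind the grasp point.
Start: joints at [-1.223, 0.491, 1.559, -0, 1.092, -0.106], TCP at [274.014, -561.75, 214.661] pointing down, gripper open.
Joint ranges: [-3.1, 3.1], [-0.84, 2.19], [0.05, 2.79], [-1.13, 4.28], [0.06, 2.93], [-2.69, 2.69]. Speed limits (rad/s): [2.22, 2.22, 2.79, 3.14, 3.14, 3.14].

### API

Orientations are given as [roll, pitch, yaw] about the fixed x, y, z axes, in that order (R = Rz(yaw) Ry(pitch) Rx(roll)).
In Python, from cell import state, read_camera, camera_info, env gives the robot as it stands.
- The arm moves only by the tool move_arm, never from a script. Its argument "commands" is a list of rows, each a list of 3 entries, a list of its own where there are three numbers: the shift along the world's x, y, z in cm, then the turn, a rotation vector about the world's x, y, z in degrees, then the opening, from 0 (shut) to 1 (fully open). A call has 1 to 10 rows; each row shifts and turns the commanded pose from where the row before left it; what a row does not reach is not made up. A row lasts 1/10 s, in which the tool goes at most 50 mm and 8.59 degrees, less where a joint would pass 70% of its speed; a pose out of reach is approached as far as the arm can. A call with a gripper value outside its range is refused whole. The fingers move at their own pace and stop on an object; the grip force is fixed at half the most. Time passes only in rows, so rows that do not move let the fingers close. It gives the time, the measured TCP pose, the force, the opening and the grip force at its end, in the units of the state.
- state(): the state, without advancing time (a new reading comes with each control period).
- read_camera(name): name is "scene" or "side" or "wrist"; returns the picture (384x512x3 uint8, blue, green, red); there is no depth.
- camera_info(name): a dict with "K" (3x3 intrinsics, pixels), "cam_to_world" (4x4, takes a point from camera to world coordinates). Camera axes: x right, y down, z forward; pixel columns grow to the right and rows downward; lengths in mm; the calibration is good to about 2 mm. A picture is of the moment at which its call begins: read the wrist's pose just before it. camera_info takes no time and is no camera call; for the wrist camera it gives the pose at the moment of the call.
- env.job_done(): hands the job in; it is judged then, once.
The state is a dict: "t": time; "joints": joint angles; "qvel": joint speeds; "tau": joint torques, N m; "eef_pos": TCP position; "tcp_rot": TCP orientation; "ft_force": force on the tool from outside, world axes, zero at the start; "moment": the same for the moment, N m; "opening": opening from 0.0 (shut) to 1.0 (fully open); "grip_force": force on a finger pad.
Only numpy, scipy, OpenCV 4.12 (cv2) and the standard library are available. Lean on these libraries where they do the work, as an engineer would, in place of code of your own. Each camera call takes 0.05 s, during which the arm holds its last target. There are 200 camera calls.

### The job

Do the touch-down check on the capped package standing on the work holder's round stage: swing the arrest lever fully over so that the touch arm comes down, leave its tip resting on the cap for at least one second, then swing the lever fully back so that the arm is up again, with the package still on the stage. Then lift the package off the stage and hold it up, still, in front of the inspection camera: its flat underside squarely facing the lens, centred, 70 mm from the glass, with the long sides of its flange level. Finish while still holding it there, and leave the other things on the bench alone.

Things in the scene. Friction and masses are not known exactly. Their poses are not given: they have to be found in the camera images.
- package: The capped package, about 90 g: an oblong brass-coloured flange 56 x 32 x 5 mm with an upright round steel cap, 26 mm across and 26 mm tall, on its middle (31 mm tall in all). Origin at the centre of its flat underside; x along the flange's long sides, z up through the cap. It stands loose on the stage of the work holder; grip it by the cap.
- holder: The fixed work holder: grey base plate 340 x 200 x 20 mm with a round dark stage with a steel top, 116 mm across, 75 mm high; a 150 mm high column 180 mm beyond the stage's centre carrying the touch arm; and the arrest lever on the -y side. Origin on the bench under the centre of the stage; x from the stage towards the column, z up. A grey cam box 70 x 30 mm, 60 mm high, stands at x 95 to 165, y -70 to -40 mm.
- stage_top (a point): Centre of the stage's upper face, 75 mm above the bench (axes as holder).
- touch_arm (a joint): The black touch arm, 20 mm wide, hinged on the column 130 mm above the bench and 180 mm from the stage's centre; driven only by the arrest lever through a springy link, about in proportion. 0 = arrested, up (72 deg above level, clear of the space over the stage); 1.25 = level, its tip on the cap.
- touch_tip (a point): The rounded steel tip (6 mm) of the touch arm, which comes down at the stage's centre; axes turn with the arm.
- arrest_lever (a joint): The arrest lever, a flat horizontal lever turning about a vertical axis, stops at both ends, friction about 2 N at the knob; stays where left. 0 = at its stop, arm arrested up; 1.22 rad = at its other stop, arm released and resting on the cap (it touches from about 1.15 on, the link to the arm being springy). Grows anticlockwise seen from above: the knob moves about 86 mm in holder +x.
- lever_knob (a point): Top centre of the black upright round knob on the lever's end: 22 mm across, 36 mm tall above the lever bar, its top 100 mm above the bench, its axis 75 mm from the lever's pivot; move it sideways in an arc about the pivot.
- lever_pivot (a point): Point on the lever's vertical pivot axis at the height of the knob's top (fixed to the holder, axes as holder).
- camera_head: The inspection camera's head, fixed on a stand with a dark foot: a white barrel 56 mm across and 90 mm long with a black light ring, 72 mm across, round the lens. Origin at the centre of the lens end, about 130 mm above the bench; z = viewing direction out of the lens (upwards, leaning 0.5 rad from vertical towards the robot's side), y level, across the camera. Glass and ring lie within 3 mm of the origin's plane.
- view_point (a point): The point 70 mm in front of the lens on the viewing axis, about 191 mm above the bench, where the centre of the package's underside has to be (axes as camera_head).
- dish: Bystander: round glass dish 56 mm across, 22 mm high; origin under its centre. Leave alone.
- weight: Bystander: steel knobbed weight 30 mm across, 40 mm high; origin under its centre. Leave alone.
- carrier: Bystander: flat aluminium plate 60 x 45 x 8 mm; origin under its centre. Leave alone.
Mind the look-alikes: they are no part of the job. What is shaped like the package but green is not meant. Several things look just like the part that bears camera_head: the one meant starts nearest to the robot's base.

How it is judged (in metres and radians):
On the way, in this order (a step that is already met when the one before it is completed fails the run):
1. the touch arm is released and its tip rests on the package's cap for a second (value of joint touch_arm above 1.2 rad and contact force between touch_arm and package above 0.05 N and horizontal distance between package and stage_top below 0.025 m and z of package in the frame of stage_top below 0.004 m and angle between package's own z axis and vertical below 0.08 rad), for 1 s.
2. the lever is back and the arm up, the package still on the stage (value of joint arrest_lever below 0.12 rad and value of joint touch_arm below 0.18 rad and horizontal distance between package and stage_top below 0.025 m and z of package in the frame of stage_top below 0.004 m and angle between package's own z axis and vertical below 0.08 rad), for 0.2 s.
3. the package is lifted off the stage in the gripper (z of package in the frame of stage_top above 0.03 m and contact force between package and the fingers above 1 N), for 0.1 s.
At the end, for the whole second after the job is handed in: The gripper alone holds the package still: underside centre within 12 mm of the view point, square to the viewing axis within 8 degrees, cap on the far side, long sides along the camera's level axis within 9 degrees; lever within 0.12 rad of its arrested stop, touch arm up within 0.18 rad (distance between package and view_point below 0.012 m and angle between the z axis of package and the z axis of camera_head, either way round below 0.14 rad and angle between package's own z axis and vertical below 1 rad and angle between the x axis of package and the y axis of camera_head, either way round below 0.16 rad and contact force between package and the fingers above 1 N and contact force between package and camera_stand below 0.1 N and contact force between package and holder below 0.1 N and linear speed of package below 0.02 m/s and value of joint arrest_lever below 0.12 rad and value of joint touch_arm below 0.18 rad); the arm keeps its last pose, push and grip.
It fails at once if the dish is disturbed (moved more than 20 mm) (distance of dish from where it was at the start of the episode above 0.02 m).
It fails at once if the weight is disturbed (moved more than 20 mm) (distance of weight from where it was at the start of the episode above 0.02 m).
It fails at once if the carrier is disturbed (moved more than 20 mm) (distance of carrier from where it was at the start of the episode above 0.02 m).
It also fails if it takes over 64 s, if anything falls off the work surface, if the arm or the gripper's body presses on something with over 40 N, if the wrist force passes 120 N, or if a joint passes its speed limit or range.

## Working session

There is one attempt and no reset: what is moved stays moved. The work goes in short steps, Python scripts to look and compute and a tool call to move; the robot and the scene stay as the last step left them, time stands still between calls to the robot, and variables do not carry over. Pictures are saved under pics/ and viewed, at most 12 in all, crops included, and the job is handed in when it is done.

Besides the shell and the picture viewer there is one more tool, called after "Request:" as a command line: name --argument value ..., lists and objects as JSON in quotes. move_arm: Moves the arm, as the interface text tells. Its arguments: {"type":"object","properties":{"commands":{"type":"array"}},"required":["commands"]}

```bash
mkdir -p pics; python3 - <<'E'
from cell import *
import cv2,numpy as np
s=state();print(s)
ims=[]
for n in("scene","side"):
    im=read_camera(n);cv2.imwrite(f"pics/{n}0.png",im);c=camera_info(n);print(n,np.round(c["K"],1).tolist(),np.round(c["cam_to_world"],3).tolist())
    cv2.imwrite(f"pics/{n}0b.png",cv2.resize(im,(800,600),interpolation=cv2.INTER_CUBIC))
E
```

```text
{'t': 0.0, 'joints': array([-1.22260027e+00,  4.91573619e-01,  1.55944680e+00, -1.87735869e-05,
        1.09167500e+00, -1.05619302e-01]), 'qvel': array([-0.00023192,  0.00041688,  0.00055627,  0.00058623, -0.00084365,
        0.00027242]), 'tau': array([-1.26916104e-03, -6.12645292e+01, -2.58182502e+01,  6.92304969e-02,
        4.83824650e-02, -5.47537695e-05]), 'eef_pos': array([ 273.9231219 , -561.51217854,  214.05392006]), 'tcp_rot': array([-3.14049428e+00, -9.96993230e-05,  4.53823966e-01]), 'ft_force': array([-0.18595554,  0.22643896, -0.94423056]), 'moment': array([ 0.02250635,  0.04917943, -0.02218422]), 'grip_force': 0.0, 'opening': 1.0000341042673522}
scene [[374.4, 0.0, 259.4], [0.0, 374.4, 190.9], [0.0, 0.0, 1.0]] [[0.178, 0.581, -0.794, 1268.855], [0.984, -0.111, 0.139, -130.494], [-0.007, -0.806, -0.592, 767.889], [0.0, 0.0, 0.0, 1.0]]
side [[352.1, 0.0, 251.5], [0.0, 352.1, 190.4], [0.0, 0.0, 1.0]] [[-0.988, -0.099, 0.12, 345.946], [-0.155, 0.715, -0.682, 686.735], [-0.019, -0.692, -0.721, 912.231], [0.0, 0.0, 0.0, 1.0]]
```

View pics/scene0b.png

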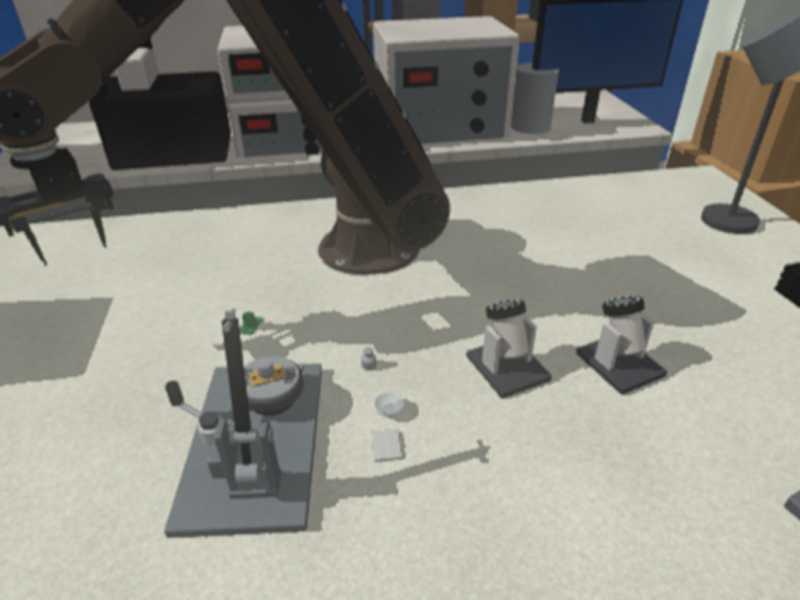

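View pics/side0b.png

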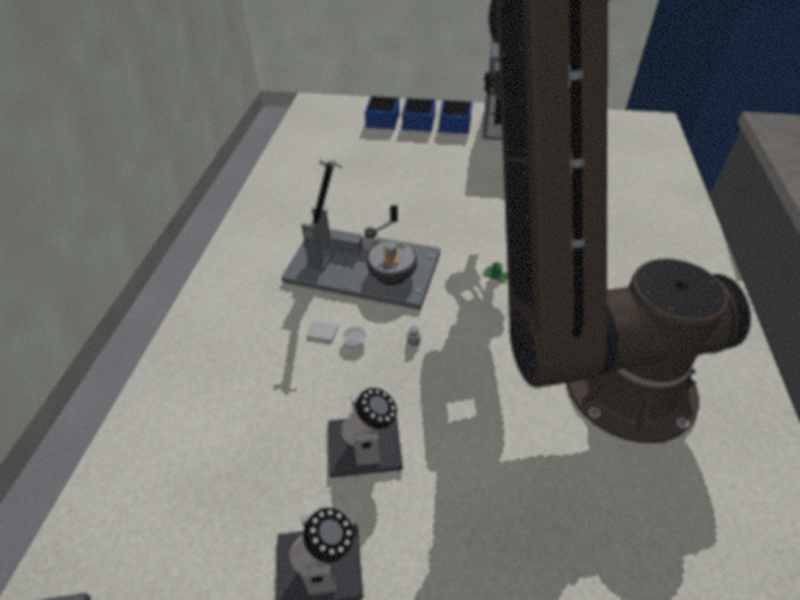

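The scene view shows the holder at about (250,440), with the package on its stage at (279,375) and the knob at (173,392). The green look-alike is at (250,322). Camera heads stand at (506,310) and (623,305), and an edge of something, possibly another one, shows at (790,500). In the side view the heads are at (377,405) and (330,533), with the stage at (391,255). Next I triangulate roughly and enlarge crops to confirm.

```bash
cat > h.py <<'E'
from cell import *
import cv2,numpy as np
def ray(n,p,c=None):
    c=c or camera_info(n);T=np.array(c["cam_to_world"]);d=T[:3,:3]@np.linalg.inv(c["K"])@[p[0],p[1],1]
    return T[:3,3],d/np.linalg.norm(d)
def tri(rays):
    A=sum(np.eye(3)-np.outer(d,d) for o,d in rays);b=sum((np.eye(3)-np.outer(d,d))@o for o,d in rays)
    x=np.linalg.solve(A,b);return x,[np.linalg.norm(np.cross(x-o,d)) for o,d in rays]
def plane(n,p,z,c=None):
    o,d=ray(n,p,c);return o+d*(z-o[2])/d[2]
def proj(n,X,c=None):
    c=c or camera_info(n);T=np.array(c["cam_to_world"]);p=c["K"]@(T[:3,:3].T@(np.array(X)-T[:3,3]));return p[:2]/p[2]
E
python3 - <<'E'
from h import *
k=1.5625
for n,a,b in [("camA",(506,308),(377,405)),("camB",(623,305),(330,533)),("knob",(173,385),(394,207)),("pivot",(208,420),(370,233)),("tip",(230,312),(330,163))]:
    x,e=tri([ray("scene",np.array(a)/k),ray("side",np.array(b)/k)]);print(n,x.round(),np.round(e,1))
for p in [(216,367),(321,367),(306,525),(168,528)]: print("sc",plane("scene",np.array(p)/k,20).round())
for p in [(440,245),(425,303),(284,279),(310,230)]: print("si",plane("side",np.array(p)/k,20).round())
print("cap",plane("side",np.array((391,247))/k,106).round())
for n,p,z in [("weight",(414,337),20),("dish",(354,338),10),("carrier",(322,331),8),("green",(497,270),20)]:print(n,plane("side",np.array(p)/k,z).round())
a=cv2.imread("pics/scene0.png");b=cv2.imread("pics/side0.png")
g=lambda im,x,y,w,h:cv2.resize(im[y:y+h,x:x+w],(400,300),interpolation=cv2.INTER_CUBIC)
cv2.imwrite("pics/c1.png",np.vstack([np.hstack([g(a,95,195,120,90),g(b,200,95,100,75)]),np.hstack([g(a,290,175,140,105),g(b,170,240,140,105)])]))
E
```

```text
camA [466. 194. 125.] [2.1 2.1]
camB [495. 409. 122.] [1.1 1.1]
knob [ 528. -386.   96.] [1.6 1.6]
pivot [ 578. -333.   54.] [0.7 0.7]
tip [ 632. -250.  301.] [2.5 2.5]
sc [ 412. -341.   20.]
sc [ 449. -148.   20.]
sc [ 772. -189.   20.]
sc [ 742. -381.   20.]
si [ 408. -350.   20.]
si [ 422. -150.   20.]
si [ 756. -181.   20.]
si [ 742. -364.   20.]
cap [ 509. -229.  106.]
weight [433. -49.  20.]
dish [560. -37.  10.]
carrier [633. -48.   8.]
green [ 267. -279.   20.]
```

View pics/c1.png

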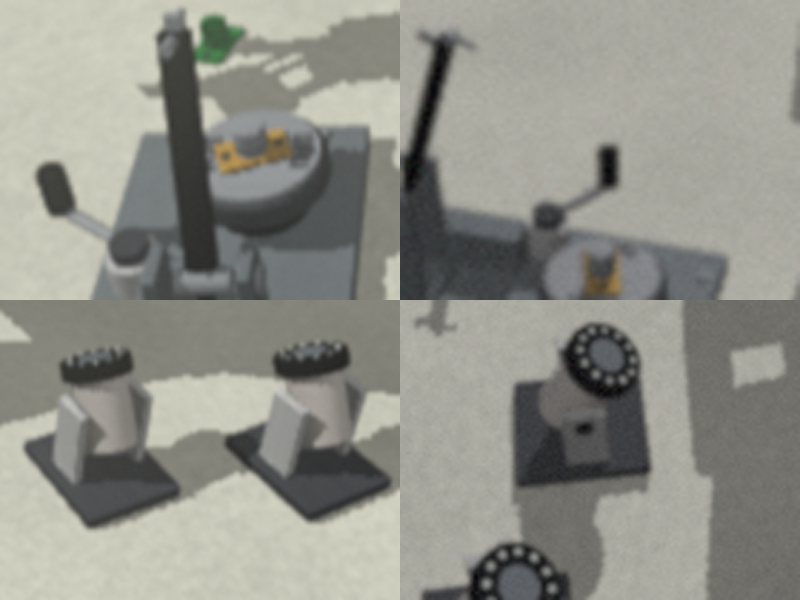

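The crop confirms two standing heads. A is at scene (506,308) / side (377,405), giving (466,194), 505 mm from the base. B is at scene (623,305) / side (330,533), giving (495,409), 642 mm from the base. A is nearest, so it is the one meant. The brass package with the steel cap is on the stage, and the green one on the bench is not meant.

The knob is at about (528,-386) and the pivot at about (578,-333), a distance of 73 mm against the stated 75. I move over the knob now.

Request:
move_arm --commands '[[[3.1, 2.2, 0], [0, 0, 7], 1], [[3.1, 2.2, 0], [0, 0, 7], 0.8], [[3.1, 2.2, 0], [0, 0, 7], 0.6], [[3.1, 2.2, 0], [0, 0, 7], 0.5], [[3.1, 2.2, 0], [0, 0, 7], 0.45], [[3.1, 2.2, 0], [0, 0, 7], 0.45], [[3.1, 2.2, 0], [0, 0, 7], 0.45], [[3.1, 2.2, 0], [0, 0, 7], 0.45]]'

```text
t: 0.9
eef_pos: [523.1, -384.6, 214.3]
tcp_rot: [-3.141, -0.0, 1.436]
ft_force: [0.1, -0.4, 0.7]
opening: 0.481
grip_force: 0.0
```

```bash
python3 - <<'E'
from h import *
import pickle
s=state();print(s['eef_pos'].round(1),s['tcp_rot'].round(3),s['t'])
c=camera_info("wrist");im=read_camera("wrist");cv2.imwrite("pics/w1s.png",im);pickle.dump(c,open("pics/w1.pkl","wb"))
print(np.round(c['K'],1).tolist(),np.round(c['cam_to_world'],3).tolist())
cv2.imwrite("pics/w1.png",cv2.resize(im,(800,600),interpolation=cv2.INTER_CUBIC))
E
```

```text
[ 523.1 -384.6  214.3] [-3.141 -0.     1.436] 0.9
[[275.5, 0.0, 256.0], [0.0, 275.5, 190.9], [0.0, 0.0, 1.0]] [[0.991, -0.128, -0.039, 533.095], [-0.134, -0.95, -0.283, -304.402], [-0.001, 0.285, -0.958, 384.113], [0.0, 0.0, 0.0, 1.0]]
```

View pics/w1.png

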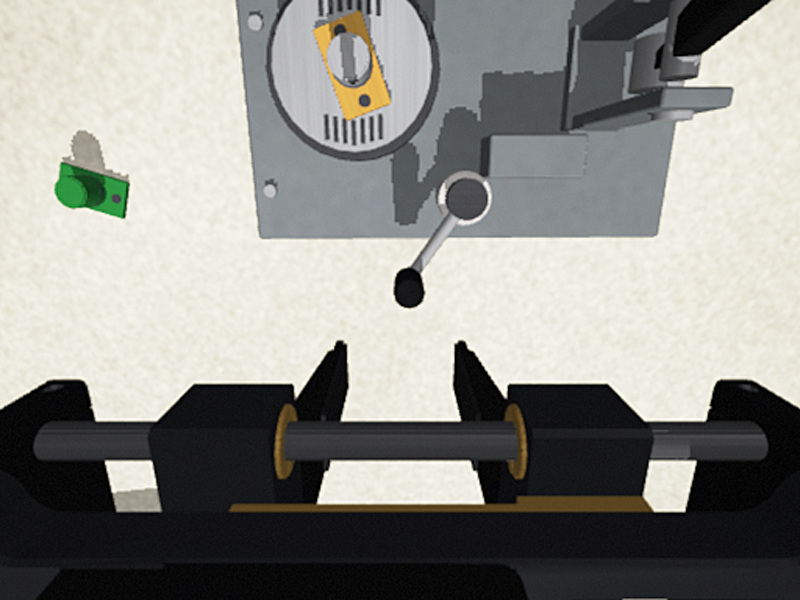

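The wrist view shows the knob top at about (408,292), the pivot cap at (468,198), the stage at (352,75), and the brass flange from (337,18) to (367,115), with the base plate edges also visible. Next I compute holder-frame positions from these.

```bash
python3 - <<'E'
from h import *
import pickle
c=pickle.load(open("pics/w1.pkl","rb"));k=1.5625
P=lambda u,v,z:plane("wrist",(u/k,v/k),z,c)
print("knob",P(408,292,100).round(1),"pivot60-70",P(466,198,64).round(1),P(466,198,80).round(1))
a,b=P(261,237,20),P(656,236,20);print("plate edge",a.round(),b.round(),np.linalg.norm(a-b).round(),np.arctan2(*(b-a)[1::-1]))
im=cv2.imread("pics/w1s.png");hsv=cv2.cvtColor(im,cv2.COLOR_BGR2HSV)
m=cv2.inRange(hsv,(12,120,90),(32,255,255));m[200:]=0
n,l,st,ce=cv2.connectedComponentsWithStats(m);i=1+np.argmax(st[1:,4]);m=(l==i).astype(np.uint8)
pts=np.argwhere(m)[:,::-1]
W=np.array([plane("wrist",p,80,c)[:2] for p in pts]);r=cv2.minAreaRect(W.astype(np.float32));print("flange",r,cv2.boxPoints(r).round(1).tolist())
# stage rim: project px points at z=75 and fit circle
E=[P(u,v,75)[:2] for u,v in [(267,65),(439,65),(353,152),(295,130),(412,128)]]
A=np.array([[2*x,2*y,1] for x,y in E]);q=np.linalg.lstsq(A,np.array([x*x+y*y for x,y in E]),rcond=None)[0];print("stage",q[:2].round(1),np.sqrt(q[2]+q[0]**2+q[1]**2).round(1))
E
```

```text
knob [ 527.7 -384.5  100. ] pivot60-70 [ 577.8 -330.    64. ] [ 575.5 -328.7   80. ]
plate edge [ 409. -343.   20.] [ 740. -386.   20.] 334.0 -0.1313016559410134
flange ((511.2848205566406, -237.89430236816406), (31.351694107055664, 55.76676940917969), 12.058712005615234) [[490.1000061035156, -213.89999389648438], [501.79998779296875, -268.3999938964844], [532.4000244140625, -261.8999938964844], [520.7999877929688, -207.39999389648438]]
stage [ 511.2 -234.3] 55.7
```

Request:
move_arm --commands '[[[0.45, 0, -2.0], [0, 0, 0], 0.42], [[0, 0, -3.0], [0, 0, 0], 0.42], [[0, 0, -3.0], [0, 0, 0], 0.42], [[0, 0, -3.0], [0, 0, 0], 0.42], [[0, 0, -2.8], [0, 0, 0], 0.42], [[0, 0, 0], [0, 0, 0], 0.34], [[0, 0, 0], [0, 0, 0], 0.3], [[0, 0, 0], [0, 0, 0], 0.3]]'

```text
t: 1.75
eef_pos: [527.0, -386.3, 78.3]
tcp_rot: [3.14, 0.001, 1.431]
ft_force: [0.2, -0.8, 0.1]
opening: 0.306
grip_force: 0.0
```

Request:
move_arm --commands '[[[0.36, -0.29, -0.1], [0, 0, 0], 0.3], [[0.36, -0.29, 0], [0, 0, 0], 0.3], [[0.38, -0.24, 0], [0, 0, 0], 0.3], [[0.39, -0.24, 0], [0, 0, 0], 0.3], [[0.42, -0.2, 0], [0, 0, 0], 0.3], [[0.42, -0.19, 0], [0, 0, 0], 0.3], [[0.43, -0.14, 0], [0, 0, 0], 0.3], [[0.44, -0.14, 0], [0, 0, 0], 0.3], [[0.45, -0.09, 0], [0, 0, 0], 0.3], [[0.45, -0.08, 0], [0, 0, 0], 0.3]]'

```text
t: 2.75
eef_pos: [568.0, -404.7, 75.6]
tcp_rot: [3.142, -0.0, 1.431]
ft_force: [-3.2, -0.4, -0.1]
opening: 0.301
grip_force: 1.1
```

```bash
python3 - <<'E'
from h import *
g=lambda im,x,y,w,h:cv2.resize(im[y:y+h,x:x+w],(400,300),interpolation=cv2.INTER_CUBIC)
a=read_camera("scene");b=read_camera("side");w=read_camera("wrist")
cv2.imwrite("pics/c2.png",np.vstack([np.hstack([g(a,75,175,160,120),g(b,170,95,120,90)]),np.hstack([g(w,100,100,320,240),g(w,128,0,320,240)])]))
E
```

```text
(no output)
```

View pics/c2.png

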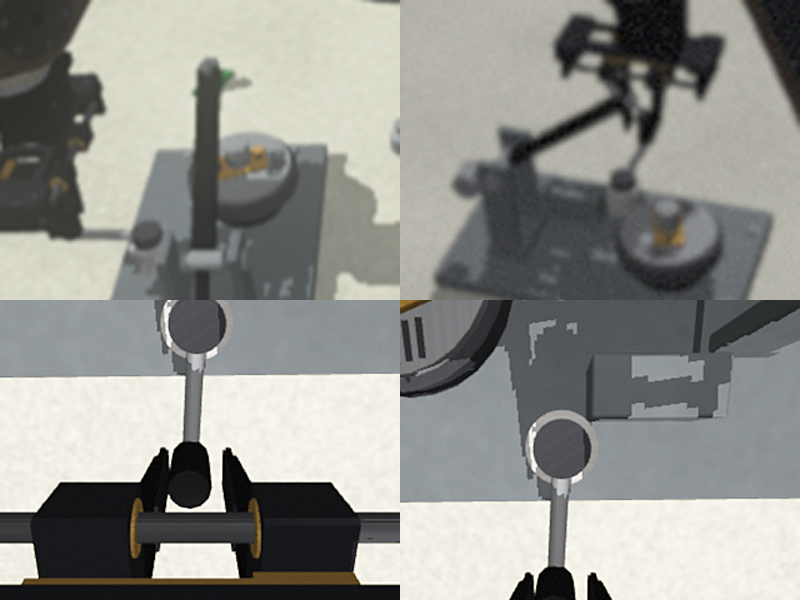

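The knob sits between the fingers (lower-left crop, about (190,475)), the lever is halfway over, and the touch arm is coming down past the fingers without hitting them. I continue the arc.

Request:
move_arm --commands '[[[0.45, -0.03, 0], [0, 0, 0], 0.3], [[0.46, -0.03, 0], [0, 0, 0], 0.3], [[0.46, 0.02, 0], [0, 0, 0], 0.3], [[0.46, 0.03, 0], [0, 0, 0], 0.3], [[0.45, 0.08, 0], [0, 0, 0], 0.3], [[0.45, 0.08, 0], [0, 0, 0], 0.3], [[0.44, 0.13, 0], [0, 0, 0], 0.3], [[0.43, 0.14, 0], [0, 0, 0], 0.3], [[0.4, 0.18, 0], [0, 0, 0], 0.3], [[0.3, 0.15, 0], [0, 0, 0], 0.3]]'

```text
t: 3.9
eef_pos: [610.9, -397.0, 75.6]
tcp_rot: [3.141, -0.0, 1.431]
ft_force: [-1.8, -0.9, 0.7]
opening: 0.299
grip_force: 0.8
```

Request:
move_arm --commands '[[[0.2, 0.1, 0], [0, 0, 0], 0.3], [[0, 0, 0], [0, 0, 0], 0.3]]'

```text
t: 4.1
eef_pos: [612.9, -396.0, 75.6]
tcp_rot: [3.141, -0.0, 1.431]
ft_force: [-0.1, 0.7, 0.4]
opening: 0.299
grip_force: 0.0
```

Request:
move_arm --commands '[[[0.15, 0.07, 0], [0, 0, 0], 0.3], [[0.15, 0.07, 0], [0, 0, 0], 0.3], [[0, 0, 0], [0, 0, 0], 0.3]]'

```text
t: 4.4
eef_pos: [613.5, -395.8, 75.6]
tcp_rot: [-3.138, 0.001, 1.431]
ft_force: [-12.4, -5.1, 3.5]
opening: 0.3
grip_force: 5.8
```

```bash
python3 - <<'E'
from h import *
import pickle
g=lambda im,x,y,w,h:cv2.resize(im[y:y+h,x:x+w],(400,300),interpolation=cv2.INTER_CUBIC)
a=read_camera("scene");b=read_camera("side");c=camera_info("wrist");w=read_camera("wrist");pickle.dump(c,open("pics/w3.pkl","wb"))
print(state()["ft_force"],state()["eef_pos"])
cv2.imwrite("pics/c3.png",np.vstack([np.hstack([g(a,75,195,160,120),g(b,200,115,80,60)]),np.hstack([g(w,100,100,320,240),g(w,0,0,320,240)])]))
E
```

```text
[-11.44478683  -4.70509987   2.65458111] [ 613.43097158 -395.79955235   75.55194391]
```

View pics/c3.png

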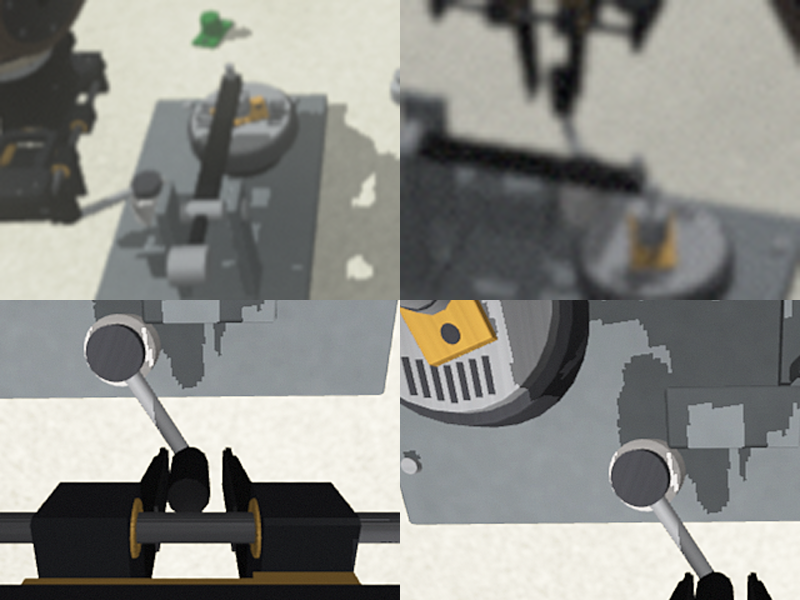

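A sudden 12 N shows the lever is at its stop. The side crop shows the arm nearly level, with its tip near the cap at (640,185). I hold for about 2 s and check again.

Request:
move_arm --commands '[[[0, 0, 0], [0, 0, 0], 0.3], [[0, 0, 0], [0, 0, 0], 0.3], [[0, 0, 0], [0, 0, 0], 0.3], [[0, 0, 0], [0, 0, 0], 0.3], [[0, 0, 0], [0, 0, 0], 0.3], [[0, 0, 0], [0, 0, 0], 0.3], [[0, 0, 0], [0, 0, 0], 0.3], [[0, 0, 0], [0, 0, 0], 0.3], [[0, 0, 0], [0, 0, 0], 0.3], [[0, 0, 0], [0, 0, 0], 0.3]]'

```text
t: 5.55
eef_pos: [613.4, -395.8, 75.6]
tcp_rot: [-3.138, 0.001, 1.431]
ft_force: [-12.3, -4.6, 2.8]
opening: 0.303
grip_force: 5.7
```

```bash
python3 - <<'E'
from h import *
g=lambda im,x,y,w,h:cv2.resize(im[y:y+h,x:x+w],(400,300),interpolation=cv2.INTER_CUBIC)
a=read_camera("scene");b=read_camera("side")
print(state()["ft_force"],state()["eef_pos"])
cv2.imwrite("pics/c4.png",np.hstack([g(a,115,205,100,75),g(b,200,115,80,60)]))
for n in("scene","side"):print(n,"tip when level",proj(n,(511.2,-234.3,106)))
E
```

```text
[-10.59885967  -4.8336801    2.00672721] [ 613.41068868 -395.79046879   75.53646361]
scene tip when level [170.59573991 231.02362024]
side tip when level [249.87900553 157.04896412]
```

View pics/c4.png

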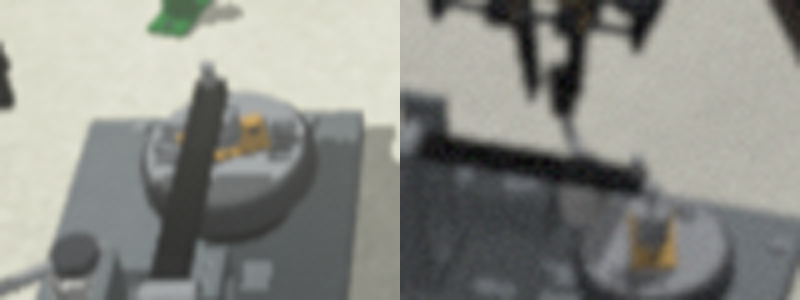

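```bash
python3 - <<'E'
from h import *
import pickle
o=[]
for f,p,q in [("w1",(298.5,127),(261,187)),("w3",(192,140),(252,252))]:
    c=pickle.load(open(f"pics/{f}.pkl","rb"));a=plane("wrist",p,78,c);b=plane("wrist",q,100,c);d=b-a
    print(a.round(),b.round(),np.hypot(*d[:2]).round(1));o.append(np.arctan2(d[1],d[0]))
print(o,o[1]-o[0])
E
```

```text
[ 576. -329.   78.] [ 528. -385.  100.] 73.7
[ 583. -328.   78.] [ 610. -395.  100.] 72.5
[np.float64(-2.290313087812058), np.float64(-1.1878568546097947)] 1.1024562332022632
```

Request:
move_arm --commands '[[[0, 0, 0], [0, 0, 0], 0.3], [[0, 0, 0], [0, 0, 0], 0.3], [[0, 0, 0], [0, 0, 0], 0.3], [[0, 0, 0], [0, 0, 0], 0.3], [[0, 0, 0], [0, 0, 0], 0.3]]'

```text
t: 6.15
eef_pos: [613.4, -395.8, 75.6]
tcp_rot: [-3.138, 0.001, 1.431]
ft_force: [-12.1, -4.8, 2.9]
opening: 0.299
grip_force: 5.7
```

Request:
move_arm --commands '[[[0.1, 0.05, 0], [0, 0, 0], 0.3], [[0.1, 0.05, 0], [0, 0, 0], 0.3], [[0, 0, 0], [0, 0, 0], 0.3], [[0, 0, 0], [0, 0, 0], 0.3], [[0, 0, 0], [0, 0, 0], 0.3], [[0, 0, 0], [0, 0, 0], 0.3], [[0, 0, 0], [0, 0, 0], 0.3], [[0, 0, 0], [0, 0, 0], 0.3], [[0, 0, 0], [0, 0, 0], 0.3], [[0, 0, 0], [0, 0, 0], 0.3]]'

```text
t: 7.15
eef_pos: [613.7, -395.7, 75.4]
tcp_rot: [-3.135, 0.001, 1.431]
ft_force: [-20.3, -8.9, 4.8]
opening: 0.302
grip_force: 10.0
```

Request:
move_arm --commands '[[[0, 0, 0], [0, 0, 0], 0.3], [[0, 0, 0], [0, 0, 0], 0.3], [[0, 0, 0], [0, 0, 0], 0.3], [[0, 0, 0], [0, 0, 0], 0.3]]'

```text
t: 7.55
eef_pos: [613.7, -395.7, 75.4]
tcp_rot: [-3.135, 0.001, 1.431]
ft_force: [-21.5, -9.6, 4.6]
opening: 0.303
grip_force: 10.0
```

It is a hard stop: 9 N more moved the tool only 0.3 mm. The tip has rested well over a second, so I swing the lever back.

Request:
move_arm --commands '[[[-0.5, -0.25, 0], [0, 0, 0], 0.3], [[-0.42, -0.19, 0], [0, 0, 0], 0.3], [[-0.43, -0.17, 0], [0, 0, 0], 0.3], [[-0.43, -0.14, 0], [0, 0, 0], 0.3], [[-0.44, -0.13, 0], [0, 0, 0], 0.3], [[-0.45, -0.08, 0], [0, 0, 0], 0.3], [[-0.45, -0.08, 0], [0, 0, 0], 0.3], [[-0.46, -0.03, 0], [0, 0, 0], 0.3], [[-0.46, -0.02, 0], [0, 0, 0], 0.3], [[-0.46, 0.03, 0], [0, 0, 0], 0.3]]'

```text
t: 8.55
eef_pos: [572.1, -404.4, 75.7]
tcp_rot: [-3.142, -0.0, 1.431]
ft_force: [1.6, -1.2, 0.2]
opening: 0.299
grip_force: 0.8
```

Request:
move_arm --commands '[[[-0.45, 0.03, 0], [0, 0, 0], 0.3], [[-0.45, 0.08, 0], [0, 0, 0], 0.3], [[-0.45, 0.09, 0], [0, 0, 0], 0.3], [[-0.44, 0.14, 0], [0, 0, 0], 0.3], [[-0.43, 0.14, 0], [0, 0, 0], 0.3], [[-0.42, 0.19, 0], [0, 0, 0], 0.3], [[-0.42, 0.2, 0], [0, 0, 0], 0.3], [[-0.39, 0.24, 0], [0, 0, 0], 0.3], [[-0.38, 0.24, 0], [0, 0, 0], 0.3], [[-0.36, 0.29, 0], [0, 0, 0], 0.3]]'

```text
t: 9.55
eef_pos: [530.3, -387.8, 75.7]
tcp_rot: [3.141, 0.0, 1.431]
ft_force: [1.4, -0.8, 0.0]
opening: 0.295
grip_force: 0.6
```

Request:
move_arm --commands '[[[-0.3, 0.25, 0], [0, 0, 0], 0.3], [[-0.2, 0.17, 0], [0, 0, 0], 0.3], [[-0.15, 0.12, 0], [0, 0, 0], 0.3], [[0, 0, 0], [0, 0, 0], 0.3]]'

```text
t: 9.95
eef_pos: [525.6, -383.6, 75.9]
tcp_rot: [3.137, 0.002, 1.431]
ft_force: [8.7, -4.9, -4.9]
opening: 0.297
grip_force: 5.0
```

Request:
move_arm --commands '[[[-0.1, 0.08, 0], [0, 0, 0], 0.3], [[0, 0, 0], [0, 0, 0], 0.3], [[0.3, -0.25, 0], [0, 0, 0], 0.34], [[0.1, -0.1, 0], [0, 0, 0], 0.36], [[0, 0, 2], [0, 0, 0], 0.4], [[0, 0, 3], [0, 0, 0], 0.5], [[0, 0, 3], [0, 0, 0], 0.6], [[0, 0, 3], [0, 0, 0], 0.7], [[0, 0, 2.5], [0, 0, 0], 0.7], [[0, 0, 0], [0, 0, 0], 0.7]]'

```text
t: 10.95
eef_pos: [527.7, -385.8, 214.2]
tcp_rot: [3.138, 0.003, 1.431]
ft_force: [-0.9, 0.2, -0.8]
opening: 0.693
grip_force: 0.0
```

```bash
python3 - <<'E'
from h import *
import pickle
s=state();print(s['eef_pos'].round(1),s['joints'].round(2))
c=camera_info("wrist");im=read_camera("wrist");pickle.dump(c,open("pics/w5.pkl","wb"));cv2.imwrite("pics/w5s.png",im)
b=read_camera("side");cv2.imwrite("pics/side5.png",b)
g=lambda im,x,y,w,h:cv2.resize(im[y:y+h,x:x+w],(400,300),interpolation=cv2.INTER_CUBIC)
hsv=cv2.cvtColor(im,cv2.COLOR_BGR2HSV)
m=cv2.inRange(hsv,(12,120,90),(32,255,255));m[200:]=0
n,l,st,ce=cv2.connectedComponentsWithStats(m);i=1+np.argmax(st[1:,4])
W=np.array([plane("wrist",p,80,c)[:2] for p in np.argwhere(l==i)[:,::-1]]).astype(np.float32);r=cv2.minAreaRect(W);print(r,cv2.boxPoints(r).tolist())
# camera-head detail from side
cv2.imwrite("pics/c5.png",np.vstack([np.hstack([g(im,96,0,320,240),g(b,170,95,120,90)]),np.hstack([g(b,200,240,70,52),g(read_camera("scene"),290,180,80,60)])]))
E
```

```text
[ 527.7 -385.8  214.2] [-0.73  0.53  1.49 -0.    1.12 -0.59]
((511.3018798828125, -237.83421325683594), (31.525514602661133, 55.78721618652344), 12.101713180541992) [[490.04156494140625, -213.8651123046875], [501.73724365234375, -268.4125671386719], [532.5621948242188, -261.8033142089844], [520.8665161132812, -207.255859375]]
```

View pics/c5.png

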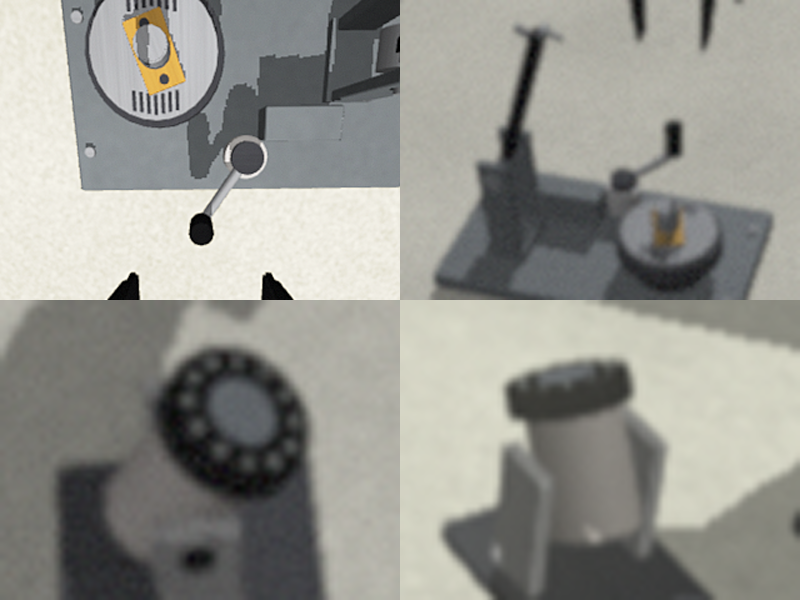

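The lever is back at its start angle (knob at (201,228), as before), the arm is up, and the package is unmoved at (511.3,-237.8) with its long axis at -77.9°. I go over it with the tool turned so the fingers close across the narrow side.

Request:
move_arm --commands '[[[-0.33, 2.96, 0], [0, 0, 4], 0.7], [[-0.33, 2.96, 0], [0, 0, 4], 0.7], [[-0.33, 2.96, 0], [0, 0, 4], 0.7], [[-0.33, 2.96, 0], [0, 0, 4], 0.7], [[-0.33, 2.96, 0], [0, 0, 4], 0.7], [[0, 0, 0], [0, 0, 0], 0.7], [[0, 0, -3], [0, 0, 0], 0.7], [[0, 0, -3], [0, 0, 0], 0.7], [[0, 0, -2], [0, 0, 0], 0.7], [[0, 0, 0], [0, 0, 0], 0.7]]'

```text
t: 12.1
eef_pos: [509.2, -237.1, 127.4]
tcp_rot: [-3.137, -0.004, 1.779]
ft_force: [-0.3, 0.1, -0.2]
opening: 0.699
grip_force: 0.0
```

```bash
python3 - <<'E'
from h import *
s=state();print(s['eef_pos'].round(1),s['tcp_rot'].round(3))
im=read_camera("wrist");b=read_camera("side")
g=lambda im,x,y,w,h:cv2.resize(im[y:y+h,x:x+w],(400,300),interpolation=cv2.INTER_CUBIC)
cv2.imwrite("pics/c6.png",np.hstack([g(im,128,120,256,192),g(b,200,100,100,75)]))
E
```

```text
[ 509.2 -237.1  127.4] [-3.137 -0.004  1.779]
```

View pics/c6.png

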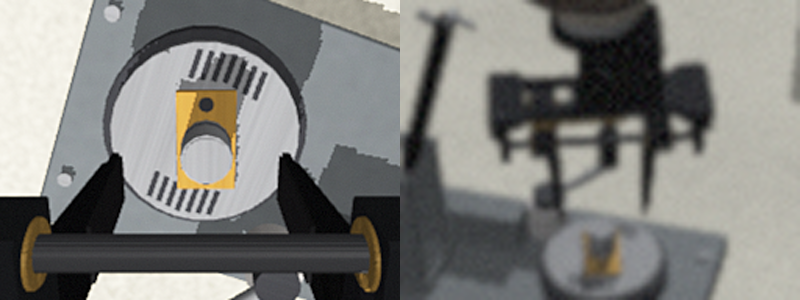

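The fingers straddle the cap: tips at about 120 and 285, cap centre at 206, aligned with the flange. I descend and grip.

Request:
move_arm --commands '[[[0.2, -0.05, -1.5], [0, 0, 0], 0.7], [[0, 0, -1.5], [0, 0, 0], 0.7], [[0, 0, -1.3], [0, 0, 0], 0.7], [[0, 0, 0], [0, 0, 0], 0.5], [[0, 0, 0], [0, 0, 0], 0.4], [[0, 0, 0], [0, 0, 0], 0.3], [[0, 0, 0], [0, 0, 0], 0.15], [[0, 0, 0], [0, 0, 0], 0.15], [[0, 0, 0], [0, 0, 0], 0.15], [[0, 0, 0], [0, 0, 0], 0.15]]'

```text
t: 13.2
eef_pos: [512.7, -237.9, 88.0]
tcp_rot: [3.141, 0.0, 1.78]
ft_force: [-0.4, 0.4, 2.9]
opening: 0.263
grip_force: 30.0
```

Request:
move_arm --commands '[[[0, 0, 0.5], [0, 0, 0], 0.15], [[0, 0, 1.5], [0, 0, 0], 0.15], [[0, 0, 2.5], [0, 0, 0], 0.15], [[0, 0, 3], [0, 0, 0], 0.15], [[0, 0, 3], [0, 0, 0], 0.15], [[0, 0, 3], [0, 0, 0], 0.15], [[0, 0, 3], [0, 0, 0], 0.15], [[0, 0, 3], [0, 0, 0], 0.15], [[-1, 2, 0], [0, 0, 0], 0.15], [[-1, 3, 0], [0, 0, 0], 0.15]]'

```text
t: 14.2
eef_pos: [492.4, -188.2, 283.4]
tcp_rot: [3.141, 0.001, 1.779]
ft_force: [-0.6, 0.7, -1.5]
opening: 0.262
grip_force: 30.0
```

Request:
move_arm --commands '[[[-1, 3, 0], [0, 0, 0], 0.15], [[-1, 3, 0], [0, 0, 0], 0.15], [[-1, 3, 0], [0, 0, 0], 0.15], [[-0.5, 3, 0], [0, 0, 0], 0.15], [[0, 3, 0], [0, 0, 0], 0.15], [[0, 3, 0], [0, 0, 0], 0.15], [[0, 3, 0], [0, 0, 0], 0.15], [[0, 3, 0], [0, 0, 0], 0.15], [[0, 1, 0], [0, 0, 0], 0.15], [[0, 0, 0], [0, 0, 0], 0.15]]'

```text
t: 15.2
eef_pos: [457.4, 62.9, 282.8]
tcp_rot: [-3.142, 0.0, 1.782]
ft_force: [-0.9, -0.4, -1.1]
opening: 0.266
grip_force: 30.0
```

```bash
python3 - <<'E'
from h import *
import pickle
s=state();print(s['eef_pos'].round(1),s['tcp_rot'].round(3),s['joints'].round(2),s['opening'],s['grip_force'])
c=camera_info("wrist");im=read_camera("wrist");pickle.dump(c,open("pics/w7.pkl","wb"));cv2.imwrite("pics/w7s.png",im)
cv2.imwrite("pics/w7.png",cv2.resize(im,(800,600),interpolation=cv2.INTER_CUBIC))
E
```

```text
[457.4  62.9 282.8] [-3.142  0.     1.782] [-0.01  0.18  1.84 -0.    1.12 -0.22] 0.2659301414166844 29.999969601631165
```

View pics/w7.png

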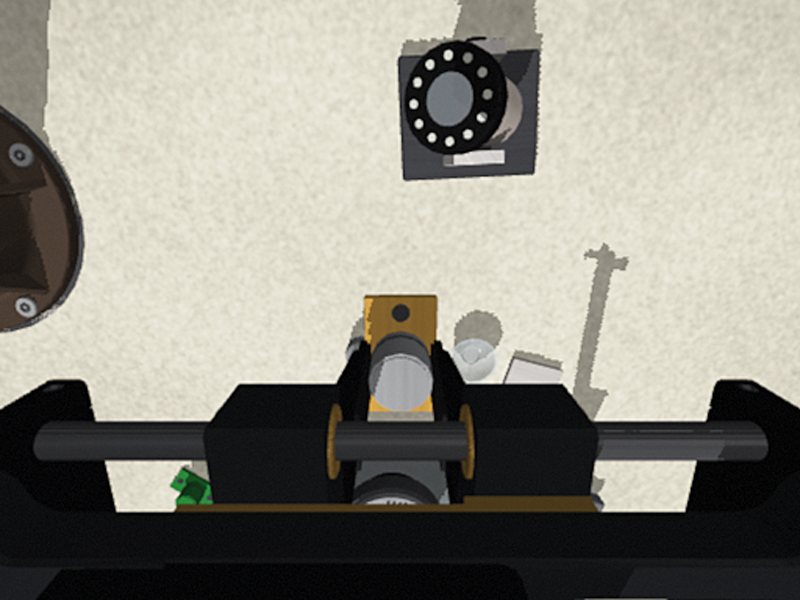

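The wrist view shows the package held squarely at (400,350). The target head's ring centre is at about (453,97), its white lamps are in view, and its foot corners are at (399,57), (404,180), (536,172) and (540,50). I measure position and heading from these.

```bash
python3 - <<'E'
from h import *
import pickle
c=pickle.load(open("pics/w7.pkl","rb"));im=cv2.imread("pics/w7s.png");k=1.5625
# LED blobs inside ring
g=cv2.cvtColor(im,cv2.COLOR_BGR2GRAY);big=cv2.resize(g,None,fx=4,fy=4,interpolation=cv2.INTER_CUBIC)
m=np.zeros_like(big);cv2.ellipse(m,(int(454/k*4),int(97/k*4)),(int(46/k*4),int(53/k*4)),0,0,360,255,-1)
t=((big>140)&(m>0)).astype(np.uint8);n,l,st,ce=cv2.connectedComponentsWithStats(t)
L=np.array([ce[i] for i in range(1,n) if 20<st[i,4]<500 and max(st[i,2:4])<30]);L=(L+.5)/4-.5
print(len(L),(L*k).round().tolist())
e=cv2.fitEllipse(L.astype(np.float32));print("ellipse",np.array(e[0])*k,np.array(e[1])*k,e[2])
# lens glass ellipse
cen=np.array(e[0])
sc,si=np.array((506,309))/k,np.array((377,405))/k
print("tri3",tri([ray("wrist",cen,c),ray("scene",sc),ray("side",si)]),"z130",plane("wrist",cen,130,c))
# foot yaw
F=[plane("wrist",np.array(p)/k,8,c)[:2] for p in [(404,180),(536,172),(399,57),(540,50)]]
print(np.round(F));d=F[1]-F[0];print("foot edge yaw",np.arctan2(d[1],d[0]),np.hypot(*d)); d=F[0]-F[2];print(np.arctan2(d[1],d[0]))
# heading from ring: LEDs must lie on a plane tilted .5 about C with equal radius
C=plane("wrist",cen,130,c);best=[]
for ph in np.radians(np.arange(0,360,2)):
    for th in (.45,.5,.55):
        nrm=np.array([np.sin(th)*np.cos(ph),np.sin(th)*np.sin(ph),np.cos(th)])
        X=[]
        for p in L:
            o,dd=ray("wrist",p,c);X.append(o+dd*((C-o)@nrm)/(dd@nrm))
        X=np.array(X);r=np.linalg.norm(X-C,axis=1)
        # circle fit with free centre
        mu=X-X.mean(0);A=np.c_[2*mu,np.ones(len(X))];q=np.linalg.lstsq(A,(mu**2).sum(1),rcond=None)[0]
        rr=np.linalg.norm(mu-q[:3],axis=1);best.append((rr.std(),rr.mean(),th,np.degrees(ph),(X.mean(0)+q[:3]).round(1)))
best.sort(key=lambda b:b[0])
for b in best[:8]:print(b)
E
```

```text
9 [[448.0, 54.0], [429.0, 64.0], [417.0, 82.0], [413.0, 103.0], [480.0, 117.0], [418.0, 123.0], [467.0, 133.0], [431.0, 137.0], [449.0, 141.0]]
ellipse [449.43571091  97.43497372] [71.85595632 87.6640141 ] 13.277303695678711
tri3 (array([465.20067342, 194.9619022 , 123.12555527]), [np.float64(2.8811415721249634), np.float64(2.9727499706693745), np.float64(3.4122686526329598)]) z130 [462.60775844 195.79604364 130.        ]
[[445. 133.]
 [572. 168.]
 [418. 240.]
 [543. 272.]]
foot edge yaw 0.27064709000253295 130.98953673340517
-1.3137997301416164
(np.float64(0.10945644610012081), np.float64(27.088080103096427), 0.5, np.float64(196.0), array([461.9, 194.9, 129.5]))
(np.float64(0.11907748946785447), np.float64(27.00805448066722), 0.5, np.float64(198.0), array([461.8, 194.8, 129.4]))
(np.float64(0.12051011882926019), np.float64(27.259363972542562), 0.55, np.float64(198.0), array([461.7, 194.7, 129.2]))
(np.float64(0.12143825617418441), np.float64(27.171938774194626), 0.5, np.float64(194.0), array([461.9, 195. , 129.5]))
(np.float64(0.12822097314234854), np.float64(27.17010270160877), 0.55, np.float64(200.0), array([461.6, 194.6, 129.2]))
(np.float64(0.13493884008004212), np.float64(27.35358232044943), 0.55, np.float64(196.0), array([461.7, 194.8, 129.3]))
(np.float64(0.14651354465445532), np.float64(26.932002680015565), 0.5, np.float64(200.0), array([461.8, 194.7, 129.4]))
(np.float64(0.14963082163360922), np.float64(27.259471573616075), 0.5, np.float64(192.00000000000003), array([462. , 195.1, 129.6]))
```

The head centre is about (462.5,195.3,130) with heading 195.5°; the foot edges and the lamp circle agree. The view point is then about (430,186,191). I first go to a standoff on the viewing axis.

Request:
move_arm --commands '[[[-1, 1.9, -0.45], [0, 0, 3.4], 0.15], [[-1, 1.9, -0.45], [1.53, -5.52, 0], 0.15], [[-1, 1.9, -0.45], [1.53, -5.52, 0], 0.15], [[-1, 1.9, -0.45], [1.53, -5.52, 0], 0.15], [[-1, 1.9, -0.45], [1.53, -5.52, 0], 0.15], [[-1, 1.9, -0.45], [1.53, -5.52, 0], 0.15], [[0, 0, 0], [0, 0, 0], 0.15]]'

```text
t: 15.95
eef_pos: [395.0, 175.8, 254.6]
tcp_rot: [2.641, -0.0, 1.841]
ft_force: [0.9, -0.1, -1.2]
opening: 0.266
grip_force: 30.0
```

```bash
cat > chk.py <<'E'
from h import *
from scipy.spatial.transform import Rotation as R
s=state();p=s['eef_pos'];T=R.from_euler('xyz',s['tcp_rot']).as_matrix()
ph=np.radians(195.5);n=np.array([np.sin(.5)*np.cos(ph),np.sin(.5)*np.sin(ph),np.cos(.5)]);C=np.array([462.5,195.3,130]);V=C+70*n
lev=np.array([-np.sin(ph),np.cos(ph),0]);u=p+13*T[:,2]
print("t",s['t'],"tcp",p.round(1),"underside-V",(u-V).round(1),"need tcp shift",(V-u).round(1),"grip",s['grip_force'],s['opening'],s['joints'].round(2))
W=R.align_vectors([-n,lev*np.sign(T[:,0]@lev)],[T[:,2],T[:,0]])[0];print("need turn deg",np.degrees(W.as_rotvec()).round(2))
E
python3 chk.py
```

```text
t 15.95 tcp [395.  175.8 254.6] underside-V [-29.1  -8.8  51.7] need tcp shift [ 29.1   8.8 -51.7] grip 30.00024765729904 0.26637160816643396 [ 0.26  0.    2.24  0.01  0.4  -0.01]
need turn deg [-0.02  0.01  0.05]
```

Request:
move_arm --commands '[[[0.6, 0.2, -1.1], [0, 0, 0], 0.15], [[0.6, 0.2, -1.1], [0, 0, 0], 0.15], [[0.6, 0.2, -1.1], [0, 0, 0], 0.15], [[0.6, 0.15, -1.0], [0, 0, 0], 0.15], [[0.5, 0.13, -0.87], [0, 0, 0], 0.15], [[0, 0, 0], [0, 0, 0], 0.15], [[0, 0, 0], [0, 0, 0], 0.15]]'

```text
t: 16.65
eef_pos: [426.9, 184.5, 203.9]
tcp_rot: [2.642, -0.001, 1.839]
ft_force: [-0.3, 0.3, -1.3]
opening: 0.266
grip_force: 30.0
```

```bash
python3 chk.py; python3 - <<'E'
from h import *
import pickle
a=read_camera("scene");b=read_camera("side");w=read_camera("wrist")
for n,x in(("sc8",a),("si8",b),("w8",w)):cv2.imwrite(f"pics/{n}.png",x)
g=lambda im,x,y,w,h:cv2.resize(im[y:y+h,x:x+w],(400,300),interpolation=cv2.INTER_CUBIC)
V=(430.2,186.3,191.4);print(proj("scene",V),proj("side",V),proj("wrist",V))
sx,sy=proj("scene",V).astype(int);tx,ty=proj("side",V).astype(int)
cv2.imwrite("pics/c8.png",np.vstack([np.hstack([g(a,sx-50,sy-37,100,75),g(b,tx-50,ty-37,100,75)]),np.hstack([g(w,128,100,256,192),g(w,0,0,512,384)])]))
print((sx-50,sy-37),(tx-50,ty-37))
E
```

```text
t 16.65 tcp [426.9 184.5 203.9] underside-V [ 2.7 -0.2  1.1] need tcp shift [-2.7  0.2 -1.1] grip 29.99979078769684 0.265668188737299 [ 0.26  0.15  2.26  0.01  0.23 -0.01]
need turn deg [-0.01 -0.06  0.13]
[318.79045524 170.38860844] [254.59347054 244.15344267] [253.19826975 225.54539109]
(np.int64(268), np.int64(133)) (np.int64(204), np.int64(207))
```

View pics/c8.png

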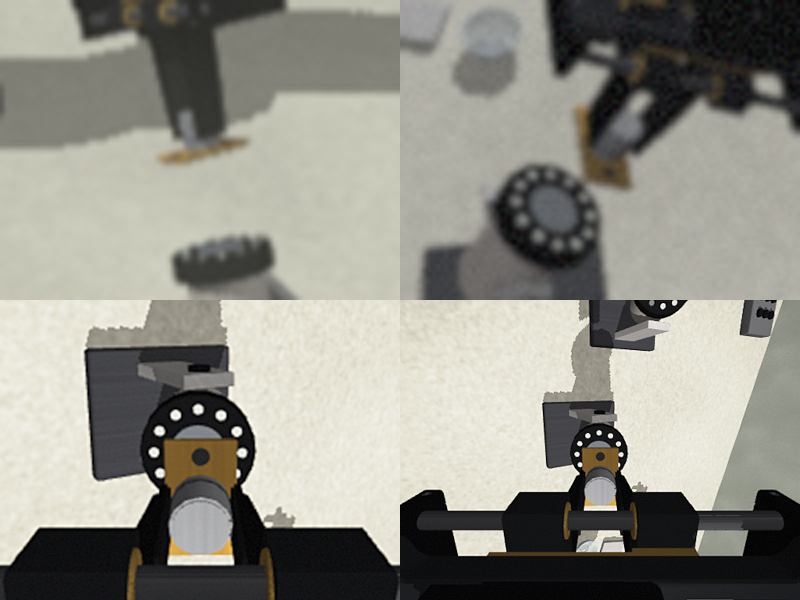

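All views agree: the flange centre is at scene (318.8,170.5) and side (254.8,244), and the view point projects to (318.8,170.4) and (254.6,244.2). The flange is parallel to the ring. One small correction, then I settle and hand in.

Request:
move_arm --commands '[[[-0.15, 0, -0.05], [0, 0, 0], 0.15], [[0, 0, 0], [0, 0, 0], 0.15], [[0, 0, 0], [0, 0, 0], 0.15], [[0, 0, 0], [0, 0, 0], 0.15], [[0, 0, 0], [0, 0, 0], 0.15], [[0, 0, 0], [0, 0, 0], 0.15]]'

```text
t: 17.4
eef_pos: [425.1, 185.0, 203.5]
tcp_rot: [2.642, -0.001, 1.84]
ft_force: [-0.1, 1.2, -1.1]
opening: 0.269
grip_force: 30.0
```

```bash
python3 chk.py; python3 -c "
from cell import env
print(env.job_done())"
```

```text
t 17.4 tcp [425.1 185.  203.5] underside-V [1.  0.3 0.6] need tcp shift [-1.  -0.3 -0.6] grip 29.999880194664 0.26873095866982544 [ 0.27  0.15  2.26  0.01  0.23 -0.01]
need turn deg [-0.04 -0.01  0.09]
the job is handed in; nothing more can be done
None
```

I did the touch-down check, swung the lever back so the touch arm is up, and handed the job in at 17.4 s with the package held still at the camera's view point, about 1 mm off by my measurements; the hand-in gave no pass or fail result.

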